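# Switch on and zero the balance that carries the jug

## Task

Two identical laboratory balances stand on the bench; get the one with the white jug on its pan ready for weighing. With a closed fingertip gently press its green key fully down for a moment and let it come up, then press its blue key fully down for a moment and let it come up, and withdraw. Press no other key on either balance, do not lean hard on the balances, and leave the jug and everything else where they stand.

Things in the scene. Friction and masses are not known exactly. Their poses are not given: they have to be found in the camera images.
- balance_a: The target balance, the one with the white jug on its pan. White balance, fixed, 280 mm deep (its x, to the back) by 200 wide (y), top 50 mm high; origin: centre of the underside. Display strip 6 mm high at x -57 to -23 mm; steel pan 128 mm across at x = +60 mm, top at z = 68. Three round keys at x = -105 mm, y = -56, 0, +56 mm; the order of the colours varies.
- balance_a_on_base: the green (on) key of balance_a: a round key 26 mm across in a fixed collar 42 mm across; the unpressed top is 70 mm above the bench and 10 mm above the collar, the key goes straight down 6 mm. Origin (fixed) on the key's axis, 22 mm below its unpressed top.
- balance_a_on (a joint): how far the green (on) key of balance_a is down, in m: 0 up, 0.006 fully down. A spring returns it; it starts to move at about 1.2 N and is fully down at 4 N.
- balance_a_zero_base: the blue (zero) key of balance_a: a round key 26 mm across in a fixed collar 42 mm across; the unpressed top is 70 mm above the bench and 10 mm above the collar, the key goes straight down 6 mm. Origin (fixed) on the key's axis, 22 mm below its unpressed top.
- balance_a_zero (a joint): how far the blue (zero) key of balance_a is down, in m: 0 up, 0.006 fully down. A spring returns it; it starts to move at about 1.2 N and is fully down at 4 N.
- balance_a_menu_base: the orange (menu) key of balance_a: a round key 26 mm across in a fixed collar 42 mm across; the unpressed top is 70 mm above the bench and 10 mm above the collar, the key goes straight down 6 mm. Origin (fixed) on the key's axis, 22 mm below its unpressed top.
- balance_a_menu (a joint): how far the orange (menu) key of balance_a is down, in m: 0 up, 0.006 fully down. A spring returns it; it starts to move at about 1.2 N and is fully down at 4 N.
- balance_b: the other balance, with a small amber jar on its pan; leave it alone. White balance, fixed, 280 mm deep (its x, to the back) by 200 wide (y), top 50 mm high; origin: centre of the underside. Display strip 6 mm high at x -57 to -23 mm; steel pan 128 mm across at x = +60 mm, top at z = 68. Three round keys at x = -105 mm, y = -56, 0, +56 mm; the order of the colours varies.
- balance_b_on_base: the green (on) key of balance_b: a round key 26 mm across in a fixed collar 42 mm across; the unpressed top is 70 mm above the bench and 10 mm above the collar, the key goes straight down 6 mm. Origin (fixed) on the key's axis, 22 mm below its unpressed top.
- balance_b_on (a joint): how far the green (on) key of balance_b is down, in m: 0 up, 0.006 fully down. A spring returns it; it starts to move at about 1.2 N and is fully down at 4 N.
- balance_b_zero_base: the blue (zero) key of balance_b: a round key 26 mm across in a fixed collar 42 mm across; the unpressed top is 70 mm above the bench and 10 mm above the collar, the key goes straight down 6 mm. Origin (fixed) on the key's axis, 22 mm below its unpressed top.
- balance_b_zero (a joint): how far the blue (zero) key of balance_b is down, in m: 0 up, 0.006 fully down. A spring returns it; it starts to move at about 1.2 N and is fully down at 4 N.
- balance_b_menu_base: the orange (menu) key of balance_b: a round key 26 mm across in a fixed collar 42 mm across; the unpressed top is 70 mm above the bench and 10 mm above the collar, the key goes straight down 6 mm. Origin (fixed) on the key's axis, 22 mm below its unpressed top.
- balance_b_menu (a joint): how far the orange (menu) key of balance_b is down, in m: 0 up, 0.006 fully down. A spring returns it; it starts to move at about 1.2 N and is fully down at 4 N.
- jug: white plastic measuring jug with a side handle, on the target balance's pan: 76 mm across the rim, 95 mm high, open on top; origin at the centre of its underside, z up. Stands loose.
- amber_jar: small amber glass jar with a black cap on the other balance's pan: 68 mm across, 85 mm high; origin at the centre of its underside, z up. Stands loose.
- red_bottle: white bottle with a red cap on the bench to the robot's right, 68 mm across, 170 mm high; origin at the centre of its underside, z up. Loose.
- blue_bottle: white wide-necked bottle with a blue cap on the bench to the robot's left, 72 mm across, 160 mm high; origin at the centre of its underside, z up. Loose.
- brown_bottle: slim amber bottle with a black cap in the gap between the balances, 52 mm across, 120 mm high; origin at the centre of its underside, z up. Loose.
- spatula: spatula 170 mm long lying on the bench to the left of the balances; its length lies along its x. Loose.
- dish: shallow open glass dish 60 mm across, 16 mm high, on the bench between the fronts of the balances; origin at the centre of its underside. Loose.

How it is judged:
By the outcome, as a careful person would: the job done as asked, in the order asked, and still so for the second after the job is handed in, with the robot touching nothing.
It also fails if it takes over 48 s, if anything falls off the work surface, if the arm or the gripper's body presses on something with over 40 N, if the wrist force passes 120 N, or if a joint passes its speed limit or range.

## Robot

A 7-joint arm with a two-finger parallel gripper is mounted at the origin on the work surface. World frame = base frame: x ahead of the robot, y to its left, z up, the work surface at z = 0. Lengths are in m, angles in rad, forces in N, time in s.
With the tool pointing down it reaches from about 0.425 to 0.925 m from the base axis. Payload 6.8 kg.
Tool frame: the origin (TCP) lies at the very end of the fingers, on their centre line; the grasp point (between the pads) lies 19 mm behind it; z points along the fingers, y is the line along which they close (so a half turn about z gives the same grasp; the last joint's range is limited). The gripper opens to 88 mm and grips with 3 to 60 N. Pads are 20 mm wide; open, the fingers measure 115 mm over their backs; the gripper's body (75 mm by 178 mm) begins 61 mm behind the grasp point.
Start: joints at [0.994, 0.477, 0.022, 1.555, -0.011, 1.109, -0.083], TCP at [0.305, -0.602, 0.184] pointing down, gripper open.
Joint ranges: [-2.96, 2.96], [-0.34, 2.1], [-1.41, 1.46], [0.24, 2.44], [-1.37, 4.51], [0.17, 1.92], [-2.96, 2.96]. Speed limits (rad/s): [2.39, 2.39, 3.14, 3.14, 3.14, 3.14, 3.14].

## Interface

Orientations are given as a unit quaternion [x, y, z, w].
In Python, from workcell import sensors, vision, hand_in gives the robot as it stands.
- The arm moves only by the tool jog_arm, never from a script. Its arguments are lists of equal length, an entry for each row: "dr": the turn, a rotation vector about the tool's x, y, z each as a share of 0.12 rad, from -1 to 1, a list of three; "delta_pos": the shift along the tool's x, y, z each as a share of 500 mm, from -1 to 1, a list of three; "fingers": the gripper command: -1 is shut, 1 is fully open, values between are in proportion. In form: {"dr": [[rx, ry, rz], ...], "delta_pos": [[tx, ty, tz], ...], "fingers": [fingers, ...]}. A call has 1 to 8 rows; each row shifts and turns the commanded pose from where the row before left it, along the tool's axes as they then stand; what a row does not reach is not made up. A row lasts 1/10 s, in which the tool goes at most 50 mm and 8.59 degrees, less where a joint would pass 70% of its speed; a pose out of reach is approached as far as the arm can. A call with a number of a shift or a turn outside -1 to 1 is refused whole. A call with a gripper value outside its range is refused whole. The fingers move at their own pace and stop on an object; "grip_force" is the grip in N (left out, the last holds). Time passes only in rows, so rows that do not move let the fingers close. It gives the time, the measured TCP pose, the force, the opening and the grip force at its end, in the units of the state.
- sensors.read_state(): the state, without advancing time (a new reading comes with each control period).
- vision.camera(name): name is "side" or "top" or "wrist"; returns the picture (480x640x3 uint8, red, green, blue); there is no depth.
- vision.camera_params(name): a dict with "camera_matrix" (3x3 intrinsics, pixels), "distortion" ([k1, k2, p1, p2, k3] as OpenCV has them; the pictures are not rectified), "R" (3x3) and "t" (3): a world point X has camera coordinates R X + t. Camera axes: x right, y down, z forward; pixel columns grow to the right and rows downward; lengths in m; the calibration is good to about 2 mm. A picture is of the moment at which its call begins: read the wrist's pose just before it. camera_params takes no time and is no camera call; for the wrist camera it gives the pose at the moment of the call.
- hand_in(): hands the job in; it is judged then, once.
The state is a dict: "time_s": time; "q": joint angles; "qvel": joint speeds; "joint_torque": joint torques, N m; "tcp_pos": TCP position; "tool_rot": TCP orientation; "contact_force": force on the tool from outside, world axes, zero at the start; "ft_torque": the same for the moment, N m; "grip_width": opening from 0.0 (shut) to 1.0 (fully open); "grip_force": force on a finger pad.
Only numpy, scipy, OpenCV 4.12 (cv2) and the standard library are available. Lean on these libraries where they do the work, as an engineer would, in place of code of your own. Each camera call takes 0.05 s, during which the arm holds its last target. There are 200 camera calls.

## Working session

There is one attempt and no reset: what is moved stays moved. The work goes in short steps, Python scripts to look and compute and a tool call to move; the robot and the scene stay as the last step left them, time stands still between calls to the robot, and variables do not carry over. Pictures are saved under pics/ and viewed, at most 11 in all, crops included, and the job is handed in when it is done.

Besides the shell and the picture viewer there is one more tool, called after "Emit:" by a JSON object that holds its "fn" and its "kwargs". jog_arm: Moves the arm, as the interface text tells. Its arguments: {"type":"object","properties":{"dr":{"type":"array"},"delta_pos":{"type":"array"},"fingers":{"type":"array"},"grip_force":{"type":"number"}},"required":["dr","delta_pos","fingers"]}

```bash
mkdir -p pics; python3 - <<'E'
from workcell import sensors, vision
import cv2
s=sensors.read_state();print(s)
for n in("top","side"):
    cv2.imwrite(f"pics/{n}0.png",vision.camera(n)[:,:,::-1]); p=vision.camera_params(n);print(n,p)
E
```

```text
{'time_s': 0.0, 'q': array([ 0.9938898 ,  0.47779202,  0.0223406 ,  1.5564218 , -0.01150592,
        1.10928005, -0.08308907]), 'qvel': array([0.00055771, 0.00012666, 0.00125701, 0.00086461, 0.00198932,
       0.00102708, 0.0016523 ]), 'joint_torque': array([ 4.30562786e-04, -5.82853460e+01,  1.53457336e+00, -2.72613394e+01,
       -5.43381216e-02,  1.70683122e-02,  1.77809211e-04]), 'tcp_pos': array([ 0.30466882, -0.60159806,  0.18329973]), 'tool_rot': array([ 9.72649314e-01,  2.32276829e-01, -2.66763864e-04, -8.45451544e-04]), 'contact_force': array([-0.23539119, -0.15946114, -0.26954179]), 'ft_torque': array([0.0254134 , 0.03705674, 0.00356652]), 'grip_force': 0.0, 'grip_width': 1.0014415313267022}
top {'camera_matrix': array([[585.60236417,   0.        , 316.1315054 ],
       [  0.        , 585.60236417, 237.24264496],
       [  0.        ,   0.        ,   1.        ]]), 'distortion': array([0.05771882, 0.        , 0.        , 0.        , 0.        ]), 'R': array([[-0.02672659, -0.99961084,  0.00799105],
       [-0.99045289,  0.0253986 , -0.13549166],
       [ 0.13523597, -0.01153599, -0.99074626]]), 't': array([0.00817791, 0.58866072, 1.42006015])}
side {'camera_matrix': array([[472.48942684,   0.        , 319.996091  ],
       [  0.        , 472.48942684, 238.96651729],
       [  0.        ,   0.        ,   1.        ]]), 'distortion': array([0.02810715, 0.        , 0.        , 0.        , 0.        ]), 'R': array([[-0.99979026, -0.02041293, -0.00165968],
       [-0.01158289,  0.630417  , -0.77617024],
       [ 0.0168902 , -0.77598822, -0.63052122]]), 't': array([0.58378918, 0.05877723, 1.16544865])}
```

View pics/top0.png

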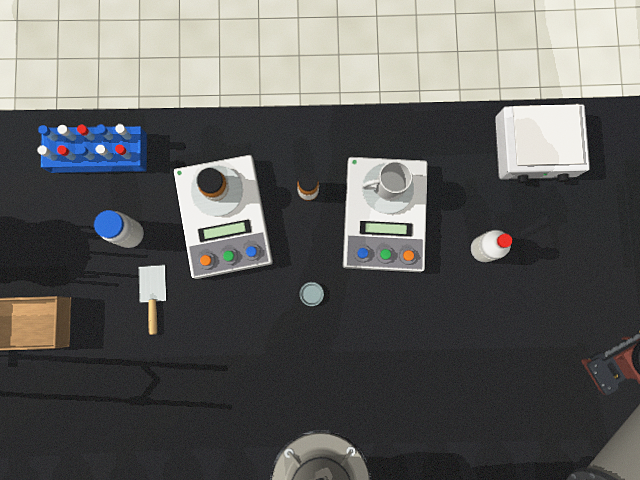

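View pics/side0.png

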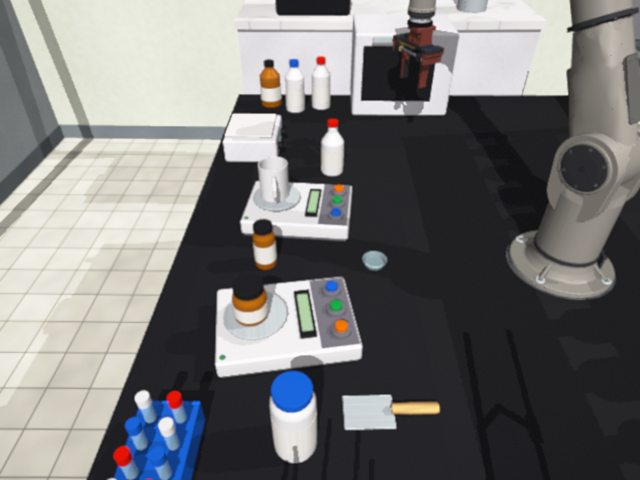

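The jug's balance is the right-hand one in the top view: blue key at about (363,254), green at (386,254) and orange at (408,255). In the side view, green is at about (337,200) and blue at (336,213).

```bash
cat > h.py <<'E'
import cv2, numpy as np
def ray(p,uv,z):
    x=cv2.undistortPoints(np.array([[uv]],float),p["camera_matrix"],p["distortion"])[0,0]
    d=p["R"].T@np.r_[x,1]; c=-p["R"].T@p["t"]; return c+d*(z-c[2])/d[2]
def cents(im,win):
    u0,u1,v0,v1=win; h=cv2.cvtColor(im[v0:v1,u0:u1],cv2.COLOR_RGB2HSV); r={}
    for n,(a,b) in dict(orange=(8,22),green=(55,85),blue=(100,125)).items():
        m=cv2.inRange(h,(a,120,60),(b,255,255)); k,_,st,c=cv2.connectedComponentsWithStats(m)
        if k>1:
            i=1+st[1:,4].argmax(); r[n]=(c[i]+[u0,v0],st[i,4])
    return r
E
python3 - <<'E'
from h import *
from workcell import vision
for n,w in(("top",(350,420,242,268)),("side",(326,350,182,220))):
    im=cv2.imread(f"pics/{n}0.png")[:,:,::-1].copy()
    for k,(c,a) in cents(im,w).items(): print(n,k,c.round(1),a,ray(vision.camera_params(n),c,.069).round(4))
E
```

```text
top orange [408.  255.1] 93 [ 0.5352 -0.2292  0.069 ]
top green [385.2 253.7] 80 [ 0.54  -0.174  0.069]
top blue [362.3 252.5] 84 [ 0.5443 -0.1184  0.069 ]
side orange [338.4 187.5] 62 [ 0.5377 -0.2236  0.069 ]
side green [337.  199.4] 56 [ 0.5419 -0.1657  0.069 ]
side blue [335.5 211.6] 69 [ 0.5461 -0.1102  0.069 ]
```

Emit:
{"fn": "jog_arm", "kwargs": {"dr": [[0,0,0],[0,0,0],[0,0,0],[0,0,0],[0,0,0],[0,0,0],[0,0,0],[0,0,0]], "delta_pos": [[0,0,-0.07],[0,0,-0.07],[0.06,-0.04,-0.06],[0.06,-0.04,0],[0.06,-0.04,0],[0.06,-0.04,0],[0.06,-0.04,0],[0.06,-0.04,0]], "fingers": [-1,-1,-1,-1,-1,-1,-1,-1], "grip_force": 5}}

```text
time_s: 0.9
tcp_pos: [0.4116, -0.4123, 0.2839]
tool_rot: [0.973, 0.232, -0.0, -0.0]
contact_force: [0.7, 0.9, 0.7]
grip_width: 0.312
grip_force: 0.0
```

Emit:
{"fn": "jog_arm", "kwargs": {"dr": [[0,0,0],[0,0,0],[0,0,0],[0,0,0],[0,0,0],[0,0,0],[0,0,0]], "delta_pos": [[0.06,-0.04,0],[0.06,-0.04,0],[0.06,-0.04,0],[0.06,-0.04,0],[0.06,-0.04,0],[0,0,0],[0,0,0]], "fingers": [-1,-1,-1,-1,-1,-1,-1]}}

```text
time_s: 1.6
tcp_pos: [0.5, -0.2562, 0.2839]
tool_rot: [0.972, 0.233, -0.0, -0.0]
contact_force: [-1.1, -0.3, -0.5]
grip_width: 0.003
grip_force: 0.0
```

```bash
python3 - <<'E'
from h import *
from workcell import vision,sensors
s=sensors.read_state();p=vision.camera_params("wrist");im=vision.camera("wrist")
print(s['tcp_pos'],s['tool_rot'],s['contact_force'],s['grip_width'])
cv2.imwrite("pics/w1.png",im[:,:,::-1])
for k,(c,a) in cents(im,(0,640,0,480)).items(): print(k,c.round(1),a,ray(p,c,.07).round(4))
t=s['tcp_pos'];print(cv2.projectPoints(t[None],cv2.Rodrigues(p['R'])[0],p['t'],p['camera_matrix'],p['distortion'])[0])
E
```

```text
[ 0.49997133 -0.25624882  0.28390381] [ 9.72434592e-01  2.33175477e-01 -3.85306963e-04 -1.09310080e-04] [-1.1306784  -0.30458552 -0.51644602] 0.0033970746560349407
orange [314.6 157.2] 413 [ 0.5372 -0.2277  0.07  ]
green [270.6 130.2] 405 [ 0.5415 -0.1723  0.07  ]
blue [225.8 102.7] 468 [ 0.546  -0.1172  0.07  ]
[[[322.55543739 268.53756841]]]
```

View pics/w1.png

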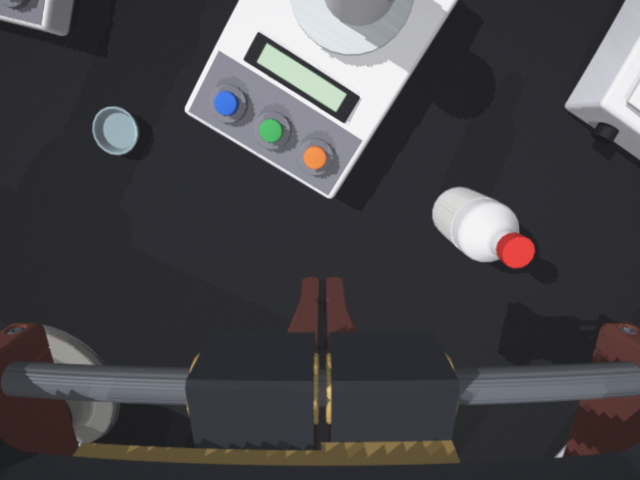

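The wrist view shows blue at (226,103), green at (271,130) and orange at (315,157). Positions agree with the top view to about 2 mm.

Emit:
{"fn": "jog_arm", "kwargs": {"dr": [[0,0,0],[0,0,0],[0,0,0],[0,0,0],[0,0,0],[0,0,0],[0,0,0],[0,0,0]], "delta_pos": [[0.05,-0.037,0],[0.05,-0.037,0],[0.048,-0.037,0.03],[0,0,0.08],[0,0,0.08],[0,0,0.08],[0,0,0.07],[0,0,0]], "fingers": [-1,-1,-1,-1,-1,-1,-1,-1]}}

```text
time_s: 2.45
tcp_pos: [0.5364, -0.1751, 0.1097]
tool_rot: [0.973, 0.231, -0.004, -0.002]
contact_force: [0.3, -0.2, -0.3]
grip_width: 0.003
grip_force: 0.0
```

Emit:
{"fn": "jog_arm", "kwargs": {"dr": [[0,0,0],[0,0,0]], "delta_pos": [[0,0,0.02],[0,0,0]], "fingers": [-1,-1]}}

```text
time_s: 2.65
tcp_pos: [0.5413, -0.1748, 0.1049]
tool_rot: [0.973, 0.232, 0.0, 0.0]
contact_force: [0.2, -0.2, -0.6]
grip_width: 0.008
grip_force: 0.0
```

```bash
python3 - <<'E'
from h import *
from workcell import vision,sensors
s=sensors.read_state();p=vision.camera_params("wrist");im=vision.camera("wrist")
print(s['tcp_pos'],s['contact_force'])
for k,(c,a) in cents(im,(0,640,0,480)).items(): print(k,c.round(1),a,ray(p,c,.07).round(4))
im2=vision.camera("side")
cv2.imwrite("pics/w2.png",np.hstack([cv2.resize(im[120:420,120:520],(400,300)),cv2.resize(im2[150:250,270:400],(390,300),interpolation=2)])[:,:,::-1])
E
```

```text
[ 0.54134788 -0.17481648  0.10491547] [ 0.22298834 -0.23076475 -0.59126099]
orange [386.2 283.9] 1068 [ 0.5386 -0.2257  0.07  ]
green [318.4 244.8] 1071 [ 0.5429 -0.171   0.07  ]
blue [245.8 203.1] 1214 [ 0.5471 -0.1162  0.07  ]
```

View pics/w2.png

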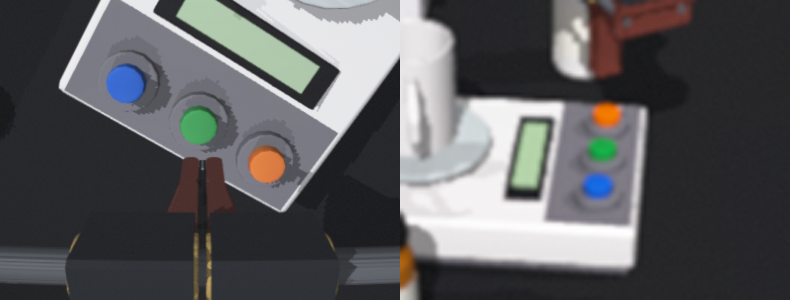

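```bash
python3 - <<'E'
from h import *
from workcell import vision,sensors
t=sensors.read_state()['tcp_pos']
for n in("side","wrist"):
    p=vision.camera_params(n);print(n,-p['R'].T@p['t'])
    X=np.array([t,t+[0,0,.03],[.542,-.172,.07]])
    print(cv2.projectPoints(X,cv2.Rodrigues(p['R'])[0],p['t'],p['camera_matrix'],p['distortion'])[0].round(1).tolist())
im=vision.camera("side")
cv2.imwrite("pics/s3.png",cv2.resize(im[110:260,260:420],(640,600),interpolation=2)[:,:,::-1])
E
```

```text
side [0.56466289 0.8792371  0.78143014]
[[[337.2, 185.9]], [[337.5, 176.1]], [[336.9, 197.7]]]
wrist [ 0.61259093 -0.13806921  0.30683235]
[[[322.6, 268.5]], [[322.7, 290.5]], [[319.1, 247.3]]]
```

View pics/s3.png

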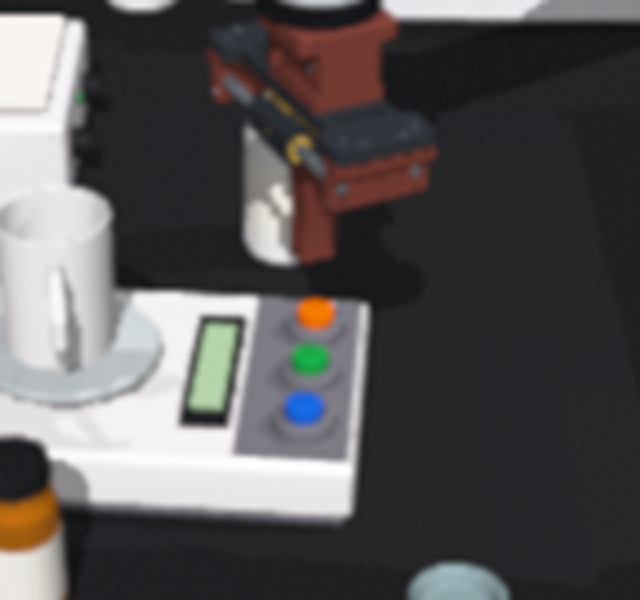

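The fingertip shows at px (339,175) in the side view, but the TCP projects to (337,186). The closed tips may sit about 30 mm short of the nominal TCP, so I'll come down in small steps and watch the force.

Emit:
{"fn": "jog_arm", "kwargs": {"dr": [[0,0,0],[0,0,0],[0,0,0],[0,0,0]], "delta_pos": [[0.003,-0.005,0.03],[0,0,0.02],[0,0,0.01],[0,0,0]], "fingers": [-1,-1,-1,-1]}}

```text
time_s: 3.2
tcp_pos: [0.5407, -0.171, 0.0738]
tool_rot: [0.973, 0.232, -0.0, -0.0]
contact_force: [0.5, -0.2, 0.4]
grip_width: 0.006
grip_force: 0.0
```

```bash
python3 - <<'E'
from h import *
from workcell import vision,sensors
s=sensors.read_state();t=s['tcp_pos'];print(t,s['contact_force'])
p=vision.camera_params("wrist");im=vision.camera("wrist");im2=vision.camera("side")
for k,(c,a) in cents(im,(0,640,0,480)).items(): print(k,c.round(1),a,ray(p,c,.07).round(4))
cv2.imwrite("pics/w4.png",np.hstack([cv2.resize(im[180:360,220:420],(400,360),interpolation=2),cv2.resize(im2[140:230,290:390],(400,360),interpolation=2)])[:,:,::-1])
E
```

```text
[ 0.54074287 -0.1709986   0.07384592] [ 0.54056225 -0.15509078  0.40921379]
orange [400.  305.7] 1350 [ 0.5389 -0.2253  0.07  ]
green [323.9 260.8] 1253 [ 0.5441 -0.1702  0.07  ]
blue [241.8 215.6] 1570 [ 0.5474 -0.1162  0.07  ]
```

View pics/w4.png

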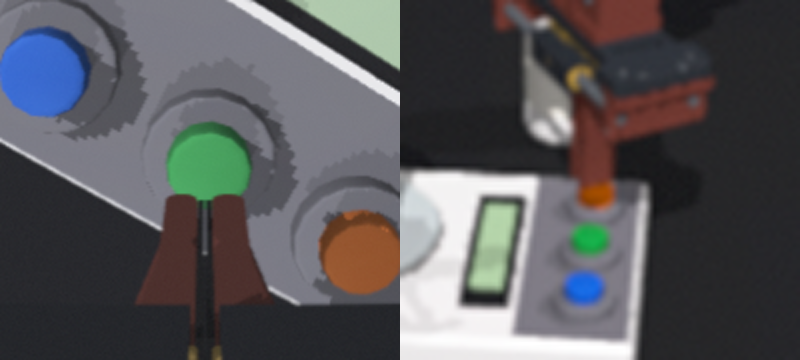

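Emit:
{"fn": "jog_arm", "kwargs": {"dr": [[0,0,0],[0,0,0],[0,0,0],[0,0,0],[0,0,0],[0,0,0]], "delta_pos": [[0.002,0.002,0.006],[0,0,0.004],[0,0,0.004],[0,0,0.004],[0,0,0],[0,0,0]], "fingers": [-1,-1,-1,-1,-1,-1]}}

```text
time_s: 3.9
tcp_pos: [0.5425, -0.1714, 0.0652]
tool_rot: [0.973, 0.232, -0.0, -0.0]
contact_force: [-0.0, -0.1, 0.1]
grip_width: 0.008
grip_force: 0.0
```

Emit:
{"fn": "jog_arm", "kwargs": {"dr": [[0,0,0],[0,0,0],[0,0,0],[0,0,0],[0,0,0]], "delta_pos": [[0,0,0.006],[0,0,0.006],[0,0,0.006],[0,0,0],[0,0,0]], "fingers": [-1,-1,-1,-1,-1]}}

```text
time_s: 4.4
tcp_pos: [0.5424, -0.1714, 0.0561]
tool_rot: [0.973, 0.232, -0.0, -0.0]
contact_force: [-0.1, 0.2, -0.2]
grip_width: 0.011
grip_force: 0.0
```

```bash
python3 - <<'E'
from h import *
from workcell import vision,sensors
s=sensors.read_state();t=s['tcp_pos'];print(t,s['contact_force'])
p=vision.camera_params("wrist");im=vision.camera("wrist");im2=vision.camera("side")
for k,(c,a) in cents(im,(0,640,0,480)).items(): print(k,c.round(1),a,ray(p,c,.07).round(4))
cv2.imwrite("pics/w5.png",np.hstack([cv2.resize(im[180:360,220:420],(400,360),interpolation=2),cv2.resize(im2[140:230,290:390],(400,360),interpolation=2)])[:,:,::-1])
E
```

```text
[ 0.54238276 -0.17137852  0.05608854] [-0.08450176  0.16375527 -0.19400596]
orange [403.7 317.3] 1206 [ 0.5415 -0.2234  0.07  ]
green [322.1 267.2] 892 [ 0.5479 -0.1683  0.07  ]
blue [233.2 225.7] 1862 [ 0.5476 -0.1163  0.07  ]
```

View pics/w5.png

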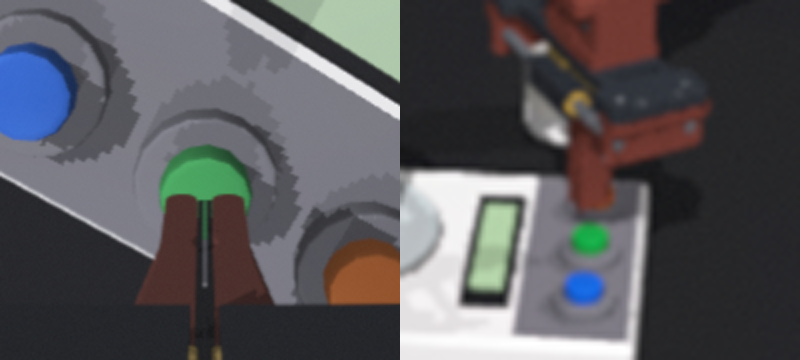

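The tip is still clearly above the green key and centred on it laterally. I'll keep descending.

Emit:
{"fn": "jog_arm", "kwargs": {"dr": [[0,0,0],[0,0,0],[0,0,0],[0,0,0],[0,0,0]], "delta_pos": [[0.001,0,0.006],[0,0,0.005],[0,0,0.005],[0,0,0],[0,0,0]], "fingers": [-1,-1,-1,-1,-1]}}

```text
time_s: 5.0
tcp_pos: [0.5429, -0.1712, 0.0481]
tool_rot: [0.973, 0.232, -0.0, -0.0]
contact_force: [-0.4, 0.4, 0.7]
grip_width: 0.007
grip_force: 0.0
```

Emit:
{"fn": "jog_arm", "kwargs": {"dr": [[0,0,0],[0,0,0],[0,0,0]], "delta_pos": [[0,0,0.004],[0,0,0.004],[0,0,0]], "fingers": [-1,-1,-1]}}

```text
time_s: 5.3
tcp_pos: [0.5427, -0.1711, 0.0439]
tool_rot: [0.973, 0.232, -0.0, -0.0]
contact_force: [0.0, 0.2, 0.0]
grip_width: 0.009
grip_force: 0.0
```

Emit:
{"fn": "jog_arm", "kwargs": {"dr": [[0,0,0],[0,0,0],[0,0,0]], "delta_pos": [[0,0,0.003],[0,0,0.003],[0,0,0]], "fingers": [-1,-1,-1]}}

```text
time_s: 5.6
tcp_pos: [0.5427, -0.1712, 0.041]
tool_rot: [0.973, 0.232, -0.0, -0.0]
contact_force: [0.2, 0.0, 0.4]
grip_width: 0.006
grip_force: 0.0
```

```bash
python3 - <<'E'
from h import *
from workcell import vision,sensors
s=sensors.read_state();t=s['tcp_pos'];print(t,s['contact_force'])
im=vision.camera("wrist");im2=vision.camera("side")
cv2.imwrite("pics/w6.png",np.hstack([cv2.resize(im[180:360,220:420],(400,360),interpolation=2),cv2.resize(im2[140:230,290:390],(400,360),interpolation=2)])[:,:,::-1])
E
```

```text
[ 0.54274993 -0.17117547  0.04102575] [0.17041381 0.01009887 0.39041103]
```

View pics/w6.png

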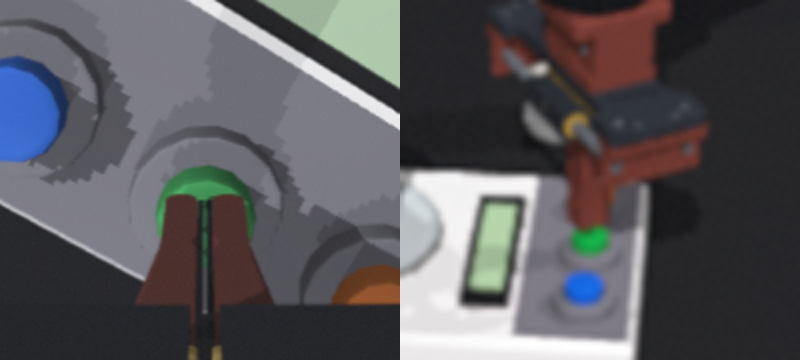

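The tip has almost reached the green key, and it's centred in both views. Next I'll press in 1 mm rows.

Emit:
{"fn": "jog_arm", "kwargs": {"dr": [[0,0,0],[0,0,0],[0,0,0]], "delta_pos": [[0,0,0.003],[0,0,0.003],[0,0,0]], "fingers": [-1,-1,-1]}}

```text
time_s: 6.0
tcp_pos: [0.5428, -0.1712, 0.038]
tool_rot: [0.973, 0.232, -0.0, -0.0]
contact_force: [0.3, 0.2, 0.2]
grip_width: 0.004
grip_force: 0.0
```

Emit:
{"fn": "jog_arm", "kwargs": {"dr": [[0,0,0],[0,0,0],[0,0,0]], "delta_pos": [[0,0,0.002],[0,0,0.002],[0,0,0]], "fingers": [-1,-1,-1]}}

```text
time_s: 6.3
tcp_pos: [0.5428, -0.1712, 0.0361]
tool_rot: [0.973, 0.232, -0.0, -0.0]
contact_force: [-0.0, -0.3, 0.4]
grip_width: 0.003
grip_force: 0.0
```

Emit:
{"fn": "jog_arm", "kwargs": {"dr": [[0,0,0],[0,0,0],[0,0,0]], "delta_pos": [[0,0,0.002],[0,0,0.002],[0,0,0]], "fingers": [-1,-1,-1]}}

```text
time_s: 6.6
tcp_pos: [0.5428, -0.1712, 0.0341]
tool_rot: [0.973, 0.232, -0.0, -0.0]
contact_force: [0.8, 0.4, -0.6]
grip_width: 0.004
grip_force: 0.0
```

Emit:
{"fn": "jog_arm", "kwargs": {"dr": [[0,0,0],[0,0,0],[0,0,0]], "delta_pos": [[0,0,0.002],[0,0,0.002],[0,0,0]], "fingers": [-1,-1,-1]}}

```text
time_s: 6.9
tcp_pos: [0.5429, -0.1712, 0.0322]
tool_rot: [0.973, 0.232, -0.0, 0.0]
contact_force: [0.2, 0.2, -0.5]
grip_width: 0.009
grip_force: 0.0
```

Emit:
{"fn": "jog_arm", "kwargs": {"dr": [[0,0,0],[0,0,0],[0,0,0]], "delta_pos": [[0,0,0.002],[0,0,0.002],[0,0,0]], "fingers": [-1,-1,-1]}}

```text
time_s: 7.2
tcp_pos: [0.543, -0.1712, 0.0303]
tool_rot: [0.973, 0.232, 0.0, 0.0]
contact_force: [-0.1, -0.1, 1.7]
grip_width: 0.007
grip_force: 0.9
```

```bash
python3 - <<'E'
from h import *
from workcell import vision,sensors
s=sensors.read_state();t=s['tcp_pos'];print(t,s['contact_force'])
im=vision.camera("wrist");im2=vision.camera("side")
cv2.imwrite("pics/w7.png",np.hstack([cv2.resize(im[180:360,220:420],(400,360),interpolation=2),cv2.resize(im2[160:220,303:370],(400,360),interpolation=2)])[:,:,::-1])
E
```

```text
[ 0.54296713 -0.17117162  0.03025515] [-0.10822017 -0.0877441   1.69368438]
```

View pics/w7.png

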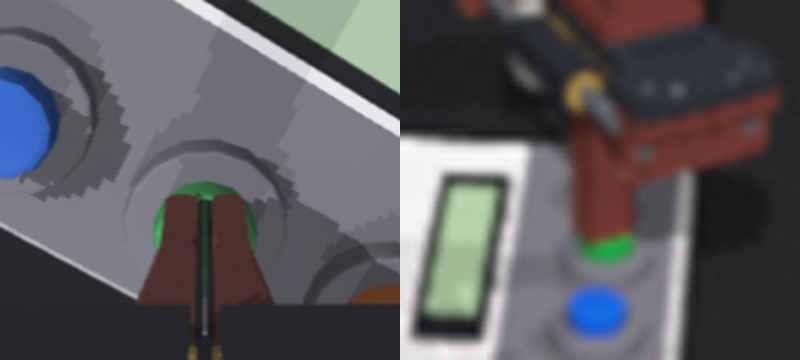

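Contact, at 1.7 N, with the tip on the green key. Pressing on down.

Emit:
{"fn": "jog_arm", "kwargs": {"dr": [[0,0,0],[0,0,0],[0,0,0]], "delta_pos": [[0,0,0.004],[0,0,0.004],[0,0,0]], "fingers": [-1,-1,-1]}}

```text
time_s: 7.6
tcp_pos: [0.543, -0.1712, 0.0262]
tool_rot: [0.973, 0.232, 0.0, 0.0]
contact_force: [0.1, -0.3, 3.3]
grip_width: 0.006
grip_force: 1.9
```

Emit:
{"fn": "jog_arm", "kwargs": {"dr": [[0,0,0],[0,0,0]], "delta_pos": [[0,0,0.002],[0,0,0]], "fingers": [-1,-1]}}

```text
time_s: 7.8
tcp_pos: [0.5431, -0.1712, 0.0259]
tool_rot: [0.973, 0.232, 0.0, 0.0]
contact_force: [-1.9, 0.8, 8.3]
grip_width: 0.008
grip_force: 4.4
```

Emit:
{"fn": "jog_arm", "kwargs": {"dr": [[0,0,0],[0,0,0]], "delta_pos": [[0,0,0],[0,0,0]], "fingers": [-1,-1]}}

```text
time_s: 8.0
tcp_pos: [0.5431, -0.1712, 0.0259]
tool_rot: [0.973, 0.232, 0.0, 0.0]
contact_force: [-1.5, 0.8, 8.4]
grip_width: 0.002
grip_force: 4.4
```

Emit:
{"fn": "jog_arm", "kwargs": {"dr": [[0,0,0],[0,0,0],[0,0,0],[0,0,0],[0,0,0],[0,0,0],[0,0,0],[0,0,0]], "delta_pos": [[0,0,-0.01],[0,0,-0.02],[0,0,-0.04],[0.02,-0.032,0],[0.02,-0.032,0],[0.018,-0.03,0],[0,0,0],[0,0,0]], "fingers": [-1,-1,-1,-1,-1,-1,-1,-1]}}

```text
time_s: 8.8
tcp_pos: [0.5475, -0.1166, 0.0604]
tool_rot: [0.973, 0.233, -0.0, 0.0]
contact_force: [-0.2, 0.2, 0.4]
grip_width: 0.005
grip_force: 0.0
```

```bash
python3 - <<'E'
from h import *
from workcell import vision,sensors
s=sensors.read_state();t=s['tcp_pos'];print(t,s['contact_force'])
p=vision.camera_params("wrist");im=vision.camera("wrist");im2=vision.camera("side");p2=vision.camera_params("side")
for k,(c,a) in cents(im,(0,640,0,480)).items(): print(k,c.round(1),a,ray(p,c,.07).round(4))
for k,(c,a) in cents(im2,(326,350,182,220)).items(): print(k,c.round(1),a,ray(p2,c,.07).round(4))
cv2.imwrite("pics/w8.png",np.hstack([cv2.resize(im[180:360,220:420],(400,360),interpolation=2),cv2.resize(im2[160:220,303:370],(400,360),interpolation=2)])[:,:,::-1])
E
```

```text
[ 0.5475078  -0.11655315  0.06043374] [-0.24656312  0.20777225  0.35002936]
orange [471.9 354.1] 1048 [ 0.5417 -0.2216  0.07  ]
green [400.3 315.8] 1234 [ 0.5449 -0.1684  0.07  ]
blue [319.7 267.2] 1092 [ 0.5509 -0.113   0.07  ]
orange [340. 199.] 3 [ 0.5339 -0.1662  0.07  ]
green [339. 202.] 1 [ 0.5367 -0.1521  0.07  ]
blue [335.5 211.5] 68 [ 0.5461 -0.1091  0.07  ]
```

View pics/w8.png

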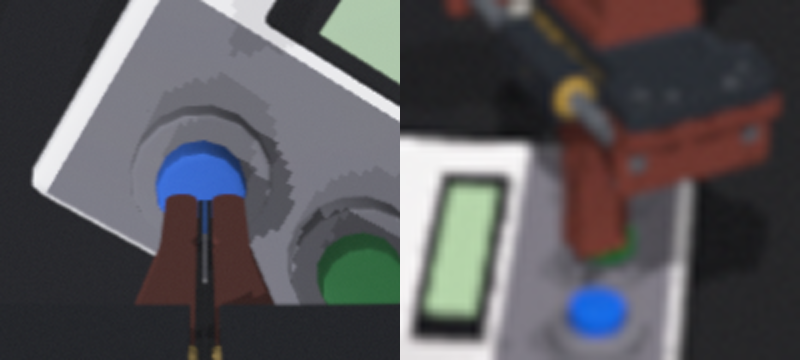

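The green key has come up, and the tip is above the blue key in the same relation as it was to green.

Emit:
{"fn": "jog_arm", "kwargs": {"dr": [[0,0,0],[0,0,0],[0,0,0],[0,0,0],[0,0,0]], "delta_pos": [[0,0,0.02],[0,0,0.02],[0,0,0.01],[0,0,0.006],[0,0,0]], "fingers": [-1,-1,-1,-1,-1]}}

```text
time_s: 9.4
tcp_pos: [0.547, -0.1163, 0.0316]
tool_rot: [0.973, 0.232, -0.001, -0.0]
contact_force: [-0.8, -0.2, 1.7]
grip_width: 0.009
grip_force: 0.6
```

Emit:
{"fn": "jog_arm", "kwargs": {"dr": [[0,0,0],[0,0,0],[0,0,0],[0,0,0]], "delta_pos": [[0,0,0.004],[0,0,0.004],[0,0,0.003],[0,0,0]], "fingers": [-1,-1,-1,-1]}}

```text
time_s: 9.8
tcp_pos: [0.5477, -0.1162, 0.0269]
tool_rot: [0.973, 0.232, 0.0, 0.0]
contact_force: [-0.8, 0.6, 4.1]
grip_width: 0.004
grip_force: 1.7
```

Emit:
{"fn": "jog_arm", "kwargs": {"dr": [[0,0,0],[0,0,0],[0,0,0]], "delta_pos": [[0,0,0.002],[0,0,0.001],[0,0,0]], "fingers": [-1,-1,-1]}}

```text
time_s: 10.1
tcp_pos: [0.5477, -0.1162, 0.0259]
tool_rot: [0.973, 0.232, 0.0, 0.0]
contact_force: [-2.8, -0.4, 8.5]
grip_width: 0.004
grip_force: 4.3
```

Blue is bottomed at 8.5 N, so I'll withdraw upwards.

Emit:
{"fn": "jog_arm", "kwargs": {"dr": [[0,0,0],[0,0,0],[0,0,0],[0,0,0],[0,0,0],[0,0,0],[0,0,0],[0,0,0]], "delta_pos": [[0,0,0],[0,0,-0.01],[0,0,-0.03],[0,0,-0.07],[0,0,-0.08],[0,0,-0.08],[0,0,-0.06],[0,0,0]], "fingers": [-1,-1,-1,-1,-1,-1,-1,-1]}}

```text
time_s: 10.9
tcp_pos: [0.5509, -0.1162, 0.196]
tool_rot: [0.973, 0.232, 0.004, 0.002]
contact_force: [0.6, -0.2, 0.3]
grip_width: 0.005
grip_force: 0.0
```

Emit:
{"fn": "jog_arm", "kwargs": {"dr": [[0,0,0],[0,0,0],[0,0,0],[0,0,0],[0,0,0],[0,0,0],[0,0,0]], "delta_pos": [[0,0,-0.08],[-0.06,0.04,0],[-0.06,0.04,0],[-0.06,0.04,0],[-0.06,0.04,0],[0,0,0],[0,0,0]], "fingers": [-1,-1,-1,-1,-1,-1,-1]}}

```text
time_s: 11.6
tcp_pos: [0.4762, -0.2419, 0.2301]
tool_rot: [0.973, 0.231, -0.0, -0.0]
contact_force: [-0.1, 0.8, 0.3]
grip_width: 0.004
grip_force: 0.0
```

```bash
python3 - <<'E'
from h import *
from workcell import vision
cv2.imwrite("pics/end.png",vision.camera("top")[:,:,::-1])
a=cv2.imread("pics/end.png")[100:300,100:440];b=cv2.imread("pics/top0.png")[100:300,100:440]
cv2.imwrite("pics/endc.png",np.vstack([a,b]))
E
```

```text
(no output)
```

View pics/endc.png

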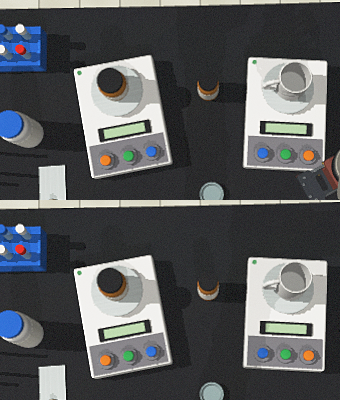

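Nothing has moved compared with the first picture, the keys are up and the arm is clear.

```bash
python3 -c "
from workcell import hand_in
print(hand_in())"
```

```text
the job is handed in; nothing more can be done
None
```

On the jug's balance I pressed the green key and then the blue key until each stopped moving (about 8.5 N); both came back up, no other key was pressed, nothing else moved in the top view, and the job was handed in at about 12 s with the arm clear.

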